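# Load the bearing carrier from the feed rail

## Task

Load the blue carrier: bring its wells one after another under the mouth of the feed rail and let one ball bearing from the rail drop into each, until all three wells hold one bearing lying flat on the bottom. A black star knob has been left standing in the carrier's way on the slide; move it off and stand it upright on the bench. The bearings sit too close in the rail to be gripped: draw each past the spring plunger at the mouth with a fingertip from above, leaning on it firmly but never knocking or pressing it hard, as that dents the races, and do not disturb the other parts lying on the bench.

Things in the scene. Friction and masses are not known exactly. Their poses are not given: they have to be found in the camera images.
- station: fixed aluminium loading station. Origin at the underside of its base plate, on the middle lines of slide bed and feed rail, 2 to 10 mm above the worktop as its levelling feet are set; x along the rail away from the slide, y along the slide towards the carrier's starting end, z up. Heights are given above it. Bed: x -50 to 50, y -165 to 225 mm, top at 10; guide strips 65 mm apart inside, tops at 20
- rail_mouth (a point): tip of the black slippery liner, at its top face (height 33.5 mm above the station's origin) on the feed rail's middle line, 25 mm from the slide's middle line. The liner is the rail's floor; its tip is a thin tongue over the carrier's rim. The rail's walls start 8 mm behind it, are 46.6 mm apart inside, 6 mm thick and 10 mm high above the liner
- rail_back (a point): inner face of the feed rail's closed end, at the liner's top face, 143.5 mm behind the mouth. Nothing stands above rail or slide. The worktop beside the rail (station x 70 to 130 mm, 70 to 130 mm to either side of the rail's middle line) is free
- plunger_tip (a point): round steel tip of a spring plunger, 15 mm behind the rail's mouth, sticking 5 mm out of the rail's -y wall; it holds the bearings back and gives way sideways. A bearing goes past it when drawn with 12 to 25 N of fingertip pressure from above; with less the finger slips over the bearing. Set the finger down slowly (20 mm/s or less): a quick knock exceeds 80 N
- bed_stop (a point): top of the dark end stop, on the slide's middle line, across the slide bed's -y end, 26 mm above the station's origin, 12 mm thick (y)
- carrier (a joint): travel in m of the blue carrier along the slide, 0 at its starting end, growing towards the station's -y, at most 0.166. A well is under the mouth when its centre is at station y = 0: at 0.048 for well 1, 0.105 for well 2, 0.162 for well 3. It moves with about 1.5 N of friction and stays where it is left; it is moved by pushing or pulling its handle
- handle (a point): middle of the black upright grip at the carrier's +y end: 14 mm thick, 24 mm high, this point 51 mm above the station's origin, on the slide's middle line, 43 mm beyond well 3's centre
- well_1 (a point): centre of the floor (height 16 mm) of the carrier's first well, the one farthest from the handle. The three wells are round, 50 mm wide, 13 mm deep, in a row along y, 57 mm apart; the carrier's top face is at height 29 mm, its rims 6 mm wide. A bearing that stays hanging on the tongue falls in when nudged from behind
- well_2 (a point): centre of the floor of the middle well
- well_3 (a point): centre of the floor of the well nearest the handle
- star_knob: black star knob standing between the guide strips on the slide bed: lobes 38 mm across and 14 mm high, neck 16 mm thick up to 22 mm, steel stud 8 mm thick up to 43 mm; origin at the centre of its underside, z along the stud
- bearing_1: steel ball bearing lying flat, first in the feed rail, nearest the mouth: 44 mm across, 13 mm thick, 70 g, no usable bore; origin at the centre of its underside, z up. All three lie end to end with 1 to 3 mm between, tops 3 mm above the rail's walls. Friction on liner and carrier is about 0.2, far less than under a rubber fingertip
- bearing_2: the same kind of bearing, second in the feed rail
- bearing_3: the same kind of bearing, last in the feed rail, near its closed end
- air_cylinder: bystander: air cylinder with tie rods, 31x140x42 mm, lying on the worktop left of the station; origin at the centre of its underside
- jaw_block: bystander: brown cast gripper jaw block, 50x93x38 mm, left of the station; origin at the centre of its underside
- sensor_head: bystander: grey domed sensor head, 61x63x43 mm, left of the station; origin at the centre of its underside

How it is judged:
By the outcome, as a careful person would: the job done as asked, in the order asked, and still so for the second after the job is handed in, with the robot touching nothing.
It also fails if it takes over 72 s, if anything falls off the work surface, if the arm or the gripper's body presses on something with over 40 N, if the wrist force passes 120 N, or if a joint passes its speed limit or range.

## Robot

A 6-joint arm with a two-finger parallel gripper is mounted at the origin on a cart in front of the work surface, level with it; the furniture and walls round the work are solid. World frame = base frame: x ahead of the robot, y to its left, z up, the work surface at z = 0. Lengths are in mm, angles in rad, forces in N, time in s.
With the tool pointing down it reaches from about 350 to 875 mm from the base axis. Payload 4.2 kg.
Tool frame: the origin (TCP) lies midway between the tips of the shut fingers; the grasp point (between the pads) lies 19 mm behind it (arm.hold_point_z is the distance from the TCP to the grasp point, in mm); z points along the fingers, y is the line along which they close (so a half turn about z gives the same grasp; the last joint's range is limited). The gripper opens to 85 mm and grips with 20 to 120 N. Pads are 22 mm wide; open, the fingers measure 114 mm over their backs; the gripper's body (76 mm by 85 mm) begins 54 mm behind the grasp point. The pads swing forward as they close: fully open they stand 13 mm farther back than shut.
Start: joints at [-1.073, 0.385, 0.008, 0, -1.194, -0.259], TCP at [147.853, -607.239, 205.612] pointing down, gripper open.
Joint ranges: [-3.14, 3.14], [-1.21, 2.06], [-1.07, 1.41], [-3.16, 2.05], [-2.99, -0.16], [-3.1, 3.1]. Speed limits (rad/s): [2.79, 2.79, 3.14, 3.14, 3.14, 3.14].

## Interface

Orientations are given as a unit quaternion [x, y, z, w].
In Python, from bench import arm, vision gives the robot as it stands. The module is installed in compiled form; this text tells all that it offers.
- The arm moves only by the tool servo_tool, never from a script. Its argument "plan" is a list of rows, each a list of 7 numbers: the shift along the world's x, y, z each as a share of 300 mm, from -1 to 1, then the turn, a rotation vector about the world's x, y, z each as a share of 2 rad, from -1 to 1, then the opening, from 0 (shut) to 1 (fully open). A call has 1 to 20 rows; each row shifts and turns the commanded pose from where the row before left it; what a row does not reach is not made up. A row lasts 1/8 s, in which the tool goes at most 62.5 mm and 10.7 degrees, less where a joint would pass 70% of its speed; a pose out of reach is approached as far as the arm can. A call with a number of a shift or a turn outside -1 to 1 is refused whole. A call with a gripper value outside its range is refused whole. The fingers move at their own pace and stop on an object; the grip force is fixed at half the most. Time passes only in rows, so rows that do not move let the fingers close. It gives the time, the measured TCP pose, the force, the opening and the grip force at its end, in the units of the state.
- arm.read_state(): the state, without advancing time (a new reading comes with each control period).
- vision.get_image(name): name is "scene" or "top"; returns a dict with "image" (480x640x3 uint8, red, green, blue), "z_map" (480x640 float32, mm along the optical axis (not along the pixel's ray), 0 where there is no reading), "K" (3x3 intrinsics, pixels), "world_to_cam" (4x4, takes a point from world to camera coordinates). Camera axes: x right, y down, z forward; pixel columns grow to the right and rows downward; lengths in mm; the calibration is good to about 2 mm. A picture is of the moment at which its call begins.
- arm.job_done(): hands the job in; it is judged then, once.
The state is a dict: "clock": time; "joints": joint angles; "joint_vel": joint speeds; "joint_efforts": joint torques, N m; "position": TCP position; "ee_rot": TCP orientation; "contact_force": force on the tool from outside, world axes, zero at the start; "wrist_torque": the same for the moment, N m; "gripper_width": finger opening in mm; "grasp_force": force on a finger pad.
Only numpy, scipy, OpenCV 4.12 (cv2) and the standard library are available. Lean on these libraries where they do the work, as an engineer would, in place of code of your own. Each camera call takes 0.05 s, during which the arm holds its last target. There are 200 camera calls.

## Working session

There is one attempt and no reset: what is moved stays moved. The work goes in short steps, Python scripts to look and compute and a tool call to move; the robot and the scene stay as the last step left them, time stands still between calls to the robot, and variables do not carry over. Pictures are saved under pics/ and viewed, at most 10 in all, crops included, and the job is handed in when it is done.

Besides the shell and the picture viewer there is one more tool, called by a JSON object that holds its "op" and its "data". servo_tool: Moves the arm, as the interface text tells. Its arguments: {"type":"object","properties":{"plan":{"type":"array"}},"required":["plan"]}

```bash
mkdir -p pics; cat > h.py <<'E'
import numpy as np, cv2
from bench import arm, vision
def grab(n):
    d=vision.get_image(n); np.savez(f'pics/{n}.npz',**d); return d
def load(n): return np.load(f'pics/{n}.npz')
def pt(d,u,v,z=None):
    "world point of a pixel from depth, or on plane z"
    K=d['K'];T=np.linalg.inv(d['world_to_cam'])
    r=np.linalg.inv(K)@[u,v,1]
    if z is None:
        return (T@np.r_[r*d['z_map'][int(v),int(u)],1])[:3]
    o=T[:3,3];w=T[:3,:3]@r
    return o+w*(z-o[2])/w[2]
def proj(d,p):
    c=(d['world_to_cam']@np.r_[p,1])[:3]; q=d['K']@c; return q[:2]/q[2]
E
python3 - <<'E'
from h import *
for n in('scene','top'):
    d=grab(n);cv2.imwrite(f'pics/{n}1.png',d['image'][:,:,::-1]);print(n,np.linalg.inv(d['world_to_cam'])[:3].round(3),d['K'][0])
print(arm.read_state())
E
```

```text
scene [[-7.28000e-01 -4.79000e-01  4.89000e-01 -8.05990e+01]
 [-6.85000e-01  4.98000e-01 -5.31000e-01  8.19472e+02]
 [ 1.10000e-02 -7.22000e-01 -6.91000e-01  9.67468e+02]] [594.1058998    0.         329.65533687]
top [[-2.05000e-01 -9.57000e-01  2.08000e-01  3.42735e+02]
 [-9.79000e-01  2.01000e-01 -4.10000e-02  1.36255e+02]
 [-2.00000e-03 -2.12000e-01 -9.77000e-01  9.99781e+02]] [504.02350469   0.         317.04914521]
{'clock': 0.1, 'joints': array([-1.07341279e+00,  3.85500248e-01,  6.73916217e-03, -4.34971126e-04,
       -1.19399885e+00, -2.58575993e-01]), 'joint_vel': array([ 0.00041184, -0.00163627,  0.00429959,  0.00286471,  0.00155202,
        0.00130382]), 'joint_efforts': array([-7.71407449e-04, -3.93318844e+01,  1.88930833e+01,  4.19794813e+00,
       -2.53565406e-03, -1.35335092e-06]), 'position': array([ 147.6996543 , -606.69843743,  204.60946966]), 'ee_rot': array([-1.19040537e-01,  9.92888889e-01,  9.87100727e-04, -1.74447273e-04]), 'contact_force': array([0.05013609, 0.26917167, 0.18623509]), 'wrist_torque': array([-0.00146793,  0.04269813, -0.01258531]), 'grasp_force': 0.0, 'gripper_width': 85.47043224378011}
```

View pics/top1.png

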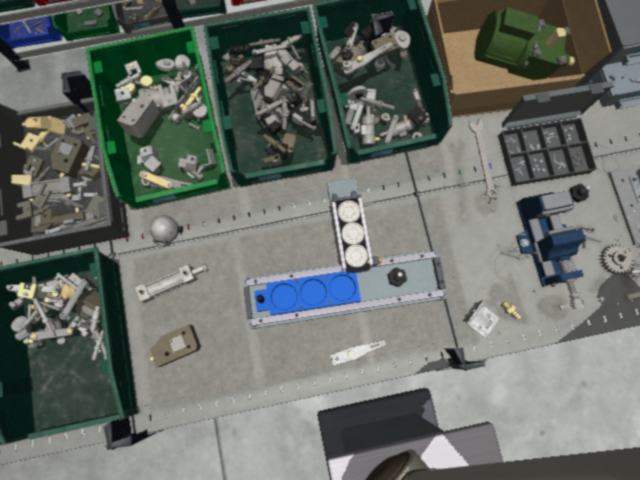

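View pics/scene1.png

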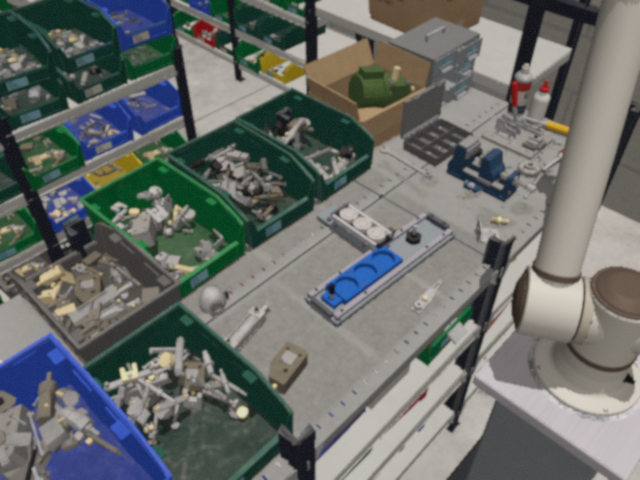

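The top view shows the slide from (247,300) to (442,275), with the blue carrier at its left end. The knob is at about (398,277) and the three bearings at (349,211), (353,233) and (357,256). Next I'll enlarge both views.

```bash
python3 - <<'E'
from h import *
for n,(x0,y0,x1,y1,s) in {'top':(240,175,450,330,3.8),'scene':(300,195,465,325,4.6)}.items():
    im=load(n)['image'][y0:y1,x0:x1,::-1]
    im=cv2.resize(im,None,fx=s,fy=s,interpolation=cv2.INTER_CUBIC)
    for u in range(x0//10*10+10,x1,10):
        X=int((u+.5-x0)*s);cv2.line(im,(X,0),(X,5 if u%50 else 14),(0,255,255),1)
        if u%20==0:cv2.putText(im,str(u),(X-10,22),0,.35,(0,255,255),1)
    for v in range(y0//10*10+10,y1,10):
        Y=int((v+.5-y0)*s);cv2.line(im,(0,Y),(5,Y),(0,255,255),1)
        if v%20==0:cv2.putText(im,str(v),(8,Y+4),0,.35,(0,255,255),1)
    cv2.imwrite(f'pics/{n}c.png',im);print(im.shape)
E
```

```text
(589, 798, 3)
(598, 759, 3)
```

View pics/topc.png

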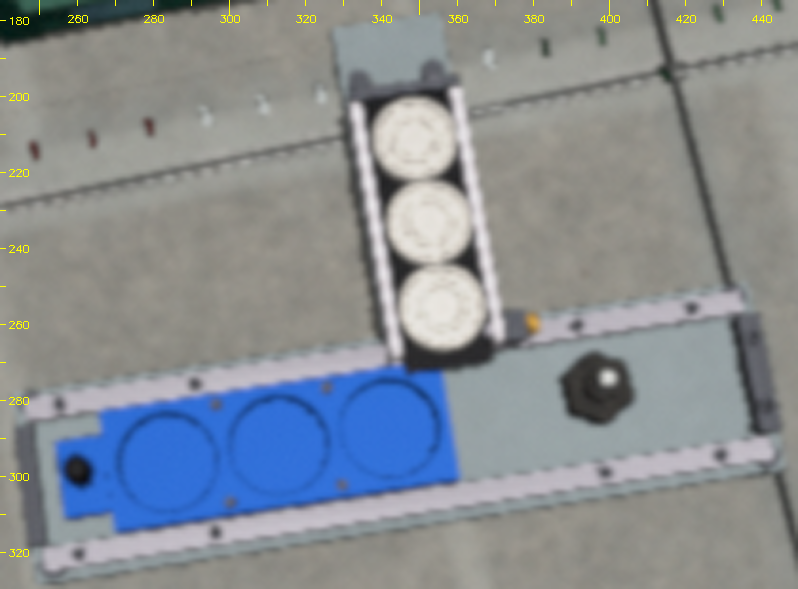

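View pics/scenec.png

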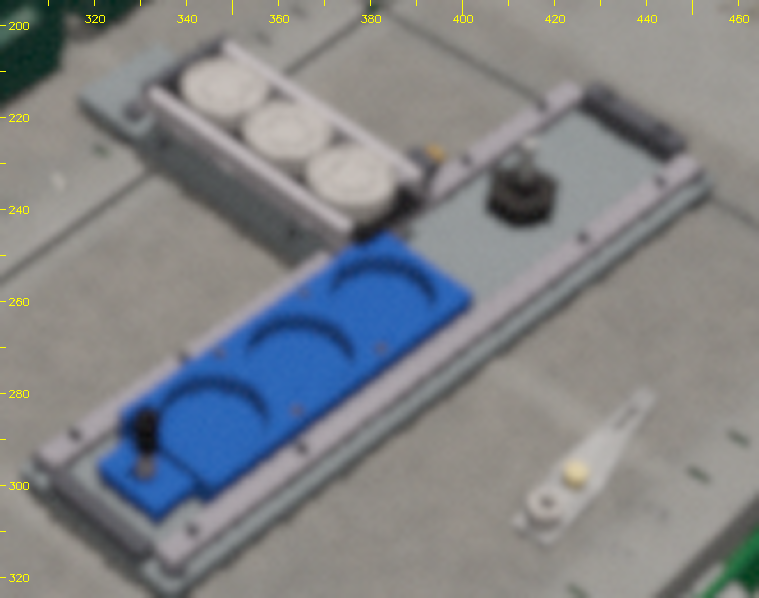

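The crops show well rims at crop px (390,429), (279,444) and (168,462), the handle top at (78,470) and the stop at (757,374). In the scene crop, the handle top is at (147,412) and the bearing tops at (223,85), (287,130) and (351,180). Next I'll triangulate these and fit the station pose.

```bash
cat > fit.py <<'E'
from h import *
from scipy.optimize import least_squares
T=load('top');S=load('scene')
t=lambda x,y:np.array([240+x/3.8-.5,175+y/3.8-.5]); s=lambda x,y:np.array([300+x/4.6-.5,195+y/4.6-.5])
def tri(a,b):
    P=[d['K']@d['world_to_cam'][:3] for d in(T,S)]
    X=cv2.triangulatePoints(*P,a.reshape(2,1).astype(float),b.reshape(2,1).astype(float));return X[:3,0]/X[3,0]
if __name__=='__main__':
    both={'handle_top':(t(78,468),s(147,410)),'stud_top':(t(608,377),s(527,148)),'b1':(t(442,307),s(351,180)),'b2':(t(429,222),s(287,130)),'b3':(t(415,138),s(224,85)),'stop':(t(757,374),s(636,118))}
    for k,(a,b) in both.items():
        X=tri(a,b);print(k,X.round(1),'res',(proj(T,X)-a).round(1),(proj(S,X)-b).round(1))
    # depth checks
    for n,d,u in (('bed T',T,t(510,420)),('bench T',T,t(600,520)),('bench2',T,t(200,300)),('carr T',T,t(222,450)),('b1T',T,t(442,307)),('b2T',T,t(429,222)),('wall',T,t(373,240)),('wellfloor1',T,t(390,429)),
      ('bed S',S,s(470,260)),('bench S',S,s(500,400)),('carr S',S,s(330,345)),('b2S',S,s(287,130)),('b1S',S,s(351,180)),('benchS2',S,s(150,230))):
        print(n,pt(d,*u).round(1))
    # station pose fit
    obs=[(T,t(390,429),(0,48,29)),(T,t(279,444),(0,105,29)),(T,t(168,462),(0,162,29)),(T,t(78,468),(0,205,63)),(S,s(147,410),(0,205,63)),(T,t(757,374),(0,-159,26)),(S,s(636,118),(0,-159,26)),
     (T,t(18,418),(32.5,225,20)) ,(T,t(738,290),(50,-165,20))]
    obs=obs[:7]
    def W(p,q):
        c,n=np.cos(p[3]),np.sin(p[3]);q=np.array(q,float);return np.array([c*q[0]-n*q[1]+p[0],n*q[0]+c*q[1]+p[1],q[2]+p[2]])
    def f(p):
        r=[proj(d,W(p,q))-u for d,u,q in obs]
        for nm,y in(('b1',0),('b2',0),('b3',0)):
            X=tri(*both[nm]);c,n=np.cos(p[3]),np.sin(p[3]);e=X[:2]-p[:2]; r.append(np.array([(-n*e[0]+c*e[1])*.5,0])); r.append(np.array([(X[2]-46.5-p[2])*.3,0]))
        return np.concatenate(r)
    o=least_squares(f,[500,-50,5,0]);print(o.x.round(3),f(o.x).round(1))
    for nm in('b1','b2','b3','stud_top'):
        X=tri(*both[nm]);c,n=np.cos(o.x[3]),np.sin(o.x[3]);e=X[:2]-o.x[:2];print(nm,'station',round(c*e[0]+n*e[1],1),round(-n*e[0]+c*e[1],1),round(X[2]-o.x[2],1))
E
python3 fit.py
```

```text
handle_top [462.9 221.4  67.8] res [-0.2 -0.2] [0.2 0. ]
stud_top [454.6 -44.6  54.1] res [0.  0.1] [-0. -0.]
b1 [507.3  27.6  47.1] res [0.1 0.1] [-0.1 -0. ]
b2 [551.2  24.9  50.8] res [0. 0.] [-0. -0.]
b3 [595.8  22.4  51.9] res [-0. -0.] [0. 0.]
stop [ 442.8 -124.6   29.8] res [0.3 0.3] [-0.3 -0. ]
bed T [448.2   2.6  13. ]
bench T [389.1 -32.5   2.5]
bench2 [5.458e+02 1.475e+02 2.000e-01]
carr T [461.3 151.4  30.5]
b1T [506.9  28.3  51.3]
b2T [551.3  24.9  50.7]
wall [551.3  53.6  35.5]
wellfloor1 [455.6  64.9  19.6]
bed S [448.6   2.2  13.7]
bench S [386.6  55.9   1. ]
carr S [457.8  98.9  19.8]
b2S [553.9  21.5  46.9]
b1S [505.7  29.3  49.2]
benchS2 [584.8  88.2   2.8]
[ 4.53633e+02  2.30490e+01  1.11600e+00 -4.00000e-02] [-2.8 -0.  -2.7  0.9 -2.7  1.1 -3.3  1.4 -1.6  3.3  5.  -2.9  0.8 -2.4
  3.3  0.  -0.2  0.   2.9  0.   1.   0.   2.5  0.   1.3  0. ]
b1 station 53.4 6.6 46.0
b2 station 97.5 5.7 49.7
b3 station 142.1 5.0 50.8
stud_top station 3.7 -67.6 53.0
```

```bash
cat > fit2.py <<'E'
from fit import *
# station-fixed and carrier points; p=[x,y,z,yaw,travel]
C=[(T,t(390,429),(0,48,29)),(T,t(279,444),(0,105,29)),(T,t(168,462),(0,162,29)),(T,t(78,468),(0,205,63)),(S,s(147,410),(0,205,63))]
F=[(T,t(757,374),(0,-159,26)),(S,s(636,118),(0,-159,26)),(T,t(25,470),(0,219,20)),
(T,t(402,365),(33,25,42)),(T,t(500,335),(33,-25,42)),(T,t(738,290),(50,-165,20)),(T,t(36,577),(-50,225,6)),(S,s(170,597),(-50,225,6)),(S,s(711,185),(-50,-165,6))]
def W(p,q):
    c,n=np.cos(p[3]),np.sin(p[3]);q=np.array(q,float);return np.array([c*q[0]-n*q[1]+p[0],n*q[0]+c*q[1]+p[1],q[2]+p[2]])
B=[(t(442,307),s(351,180)),(t(429,222),s(287,130)),(t(415,138),s(224,85))]
def f(p):
    r=[proj(d,W(p,(q[0],q[1]-p[4],q[2])))-u for d,u,q in C]+[proj(d,W(p,q))-u for d,u,q in F]
    for i,(a,b) in enumerate(B):
        q=(p[5+i],0,46.5); r+= [proj(T,W(p,q))-a,proj(S,W(p,q))-b]
    return np.concatenate(r)
o=least_squares(f,[455,30,4,-.05,5,55,100,145],loss='soft_l1');p=o.x
if __name__=='__main__':
    print(p.round(3));print(f(p).reshape(-1,2).round(1).tolist())
    X=tri(t(608,377),s(527,148));c,n=np.cos(p[3]),np.sin(p[3]);e=X[:2]-p[:2];print('stud',X.round(1),'st',c*e[0]+n*e[1],-n*e[0]+c*e[1],X[2]-p[2])
    for nm,q in dict(mouth=(25,0,33.5),handle=(0,205-p[4],51),back=(168.5,0,33.5)).items():print(nm,W(p,q).round(1))
E
python3 fit2.py
```

```text
[ 4.52591e+02  3.14130e+01  3.43200e+00 -6.20000e-02  1.42740e+01
  5.41700e+01  9.91030e+01  1.44150e+02]
[[0.3, -0.4], [0.3, -0.1], [0.1, -0.6], [-0.5, -0.9], [-0.5, 0.2], [1.6, 0.1], [0.4, -0.4], [1.5, 3.1], [-0.7, -2.0], [-0.7, 2.2], [4.0, -2.5], [-0.5, 1.7], [-1.3, 0.5], [1.1, 0.6], [0.1, 0.2], [0.0, -0.7], [-0.2, 0.0], [-0.2, 0.3], [-0.2, -0.0], [-0.2, 0.5]]
stud [454.6 -44.6  54.1] st 6.778233775023537 -75.77410623615388 50.708236332191525
mouth [477.5  29.9  36.9]
handle [464.5 221.8  54.4]
back [620.8  20.9  36.9]
```

{"op": "servo_tool", "data": {"plan": [[0.073,0.134,0,0,0,0,0.4],[0.073,0.134,0,0,0,0,0.4],[0.073,0.134,0,0,0,-0.0375,0.4],[0.073,0.134,0,0,0,-0.0375,0.4],[0.073,0.134,0,0,0,-0.0375,0.4],[0.073,0.134,0,0,0,-0.0375,0.4],[0.073,0.134,0,0,0,0,0.4],[0.073,0.134,0,0,0,0,0.4],[0.073,0.134,-0.04,0,0,0,0.4],[0.073,0.134,-0.04,0,0,0,0.4],[0.073,0.134,-0.04,0,0,0,0.4],[0.073,0.134,-0.04,0,0,0,0.4],[0.073,0.134,-0.04,0,0,0,0.4],[0.073,0.134,-0.04,0,0,0,0.4],[0,0,0,0,0,0,0.4],[0,0,0,0,0,0,0.4]]}}

```text
clock: 2.1
position: [453.9, -44.5, 133.3]
ee_rot: [0.03, 1.0, -0.0, -0.001]
contact_force: [0.4, -0.6, 0.2]
gripper_width: 34.3
grasp_force: 0.0
```

{"op": "servo_tool", "data": {"plan": [[0,0,-0.06,0,0,0,0.4],[0,0,-0.06,0,0,0,0.4],[0,0,-0.06,0,0,0,0.4],[0,0,-0.05,0,0,0,0.4],[0,0,0,0,0,0,0.4]]}}

```text
clock: 2.72
position: [453.2, -45.6, 64.1]
ee_rot: [0.032, 1.0, -0.0, -0.001]
contact_force: [0.9, 1.0, 1.0]
gripper_width: 34.5
grasp_force: 0.0
```

```bash
python3 - <<'E'
from h import *
ims=[]
for n,(x0,y0,x1,y1) in {'top':(340,200,440,320),'scene':(360,150,460,270)}.items():
    d=grab(n); im=cv2.resize(d['image'][y0:y1,x0:x1,::-1],None,fx=4,fy=4,interpolation=cv2.INTER_CUBIC)
    tcp=arm.read_state()['position']
    for p,c in((tcp,(0,0,255)),([454.6,-44.6,55],(0,255,0))):
        q=(proj(d,p)-[x0,y0]+.5)*4; cv2.circle(im,tuple(int(a) for a in q),3,c,1)
    ims.append(im)
print(tcp);cv2.imwrite('pics/k1.png',np.hstack(ims))
E
```

```text
[454.6194886  -45.07430076  65.28719627]
```

View pics/k1.png

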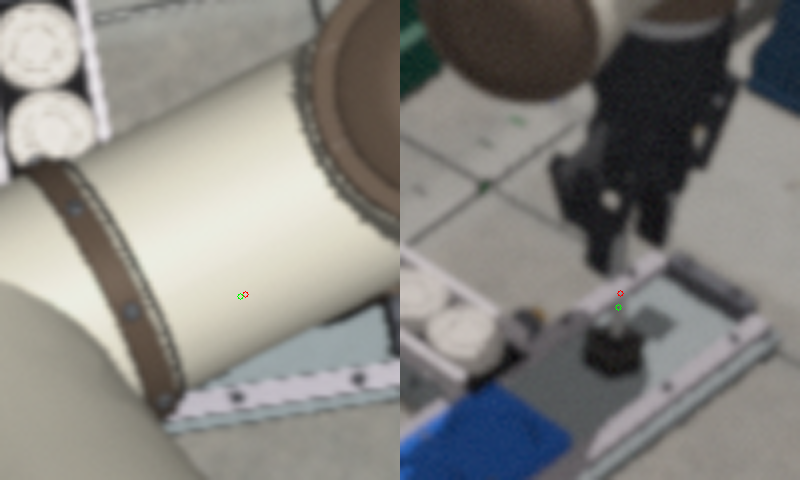

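The fingers straddle the stud: tips are near (605,265) and (650,240), and the stud is at (618,308) in the scene half. I'll descend and grip.

{"op": "servo_tool", "data": {"plan": [[0,0,-0.03,0,0,0,0.4],[0,0,-0.03,0,0,0,0.4],[0,0,-0.03,0,0,0,0.4],[0,0,0,0,0,0,0.0],[0,0,0,0,0,0,0.0],[0,0,0,0,0,0,0.0],[0,0,0,0,0,0,0.0]]}}

```text
clock: 3.7
position: [454.6, -44.4, 37.9]
ee_rot: [0.031, 1.0, 0.0, 0.0]
contact_force: [0.4, -0.1, -0.1]
gripper_width: 0.2
grasp_force: 0.0
```

```bash
python3 - <<'E'
from h import *
x0,y0,x1,y1=370,165,460,265
d=grab('scene'); im=cv2.resize(d['image'][y0:y1,x0:x1,::-1],None,fx=6,fy=6,interpolation=cv2.INTER_CUBIC)
tcp=arm.read_state()['position']
for p,c in((tcp,(0,0,255)),([454.6,-44.6,55],(0,255,0))):
    q=(proj(d,p)-[x0,y0]+.5)*6; cv2.circle(im,tuple(int(a) for a in q),3,c,1)
cv2.imwrite('pics/k2.png',im)
E
```

```text
(no output)
```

View pics/k2.png

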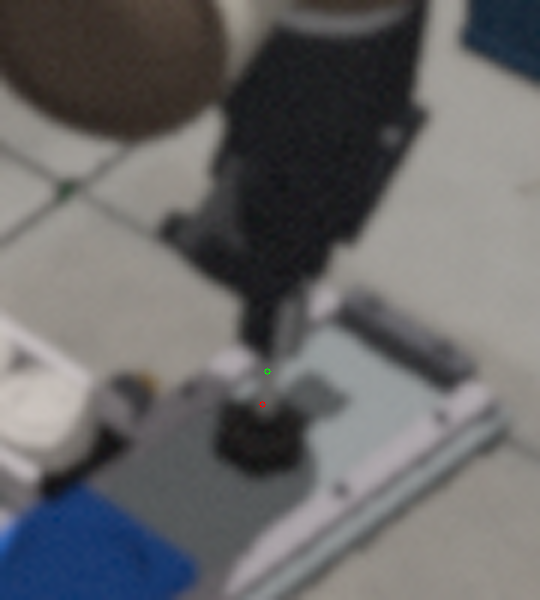

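The shut fingertips end near (280,355), above and behind the stud at (265,385). The projected TCP is at (263,404), so depth should show where the tips really are.

```bash
python3 - <<'E'
from h import *
d=load('scene')
for y in range(270,420,10):
    print(y,[ '%d,%d,%d'%tuple(pt(d,370+x/6-.5,165+y/6-.5).round()) for x in (245,255,265,275,285,295,305)])
print(arm.read_state()['position'],arm.read_state()['gripper_width'],arm.hold_point_z)
E
```

```text
270 ['443,-1,140', '454,-25,119', '453,-30,116', '448,-30,119', '442,-26,125', '442,-34,120', '443,-41,115']
280 ['444,-4,133', '444,-9,130', '443,-16,126', '449,-31,113', '443,-28,119', '442,-33,116', '442,-41,110']
290 ['443,-3,130', '445,-12,123', '443,-15,122', '448,-30,109', '442,-28,115', '442,-35,110', '444,-45,102']
300 ['445,-7,121', '446,-15,116', '444,-18,115', '449,-33,102', '445,-34,103', '442,-36,104', '444,-46,97']
310 ['459,-30,93', '444,-13,113', '445,-22,106', '447,-31,100', '447,-39,94', '445,-42,94', '444,-47,91']
320 ['458,-29,89', '454,-30,91', '450,-31,93', '449,-35,91', '446,-38,90', '443,-40,91', '443,-46,87']
330 ['460,-34,80', '454,-31,86', '450,-31,87', '449,-36,85', '446,-39,85', '443,-41,86', '444,-49,80']
340 ['459,-32,76', '456,-34,77', '448,-30,85', '447,-35,82', '445,-37,82', '444,-44,78', '442,-47,77']
350 ['458,-32,72', '454,-32,74', '448,-30,79', '449,-38,74', '442,-35,80', '443,-42,75', '443,-49,71']
360 ['482,-71,26', '457,-38,64', '449,-32,73', '449,-39,68', '443,-37,73', '441,-41,71', '471,-98,15']
370 ['478,-66,27', '478,-73,22', '451,-37,63', '447,-38,64', '473,-87,16', '471,-91,15', '469,-96,13']
380 ['480,-71,17', '476,-71,20', '454,-43,52', '448,-40,58', '472,-86,12', '468,-88,13', '467,-93,10']
390 ['479,-69,14', '-81,819,967', '452,-41,49', '449,-44,49', '466,-78,16', '464,-82,15', '461,-85,14']
400 ['467,-52,27', '457,-43,40', '452,-42,43', '448,-43,45', '462,-73,16', '459,-75,17', '456,-78,17']
410 ['460,-41,34', '453,-38,40', '451,-41,40', '448,-44,39', '453,-58,27', '451,-62,26', '455,-76,13']
[454.62273496 -44.39544464  37.82265536] -0.00164897983088914 18.700000000000003
```

```bash
python3 - <<'E'
from h import *
d=load('scene')
f=lambda x,y,z: pt(d,370+x/6-.5,165+y/6-.5,z).round(1)
print('lobe centre @24',f(259,432,24),'@17',f(259,440,17))
g=lambda p:((proj(d,p)-[370,165]+.5)*6).round()
for z in (38,50,60,70):
    print(z,[g([454.6+a,-44.4+b,z]).tolist() for a,b in((-11,14),(-11,-14),(11,14),(0,0))])
h=lambda p:((proj(d,p)-[360,150]+.5)*4+[400,0]).round()
for z in(65,72,80,95): print('k1',z,[h([454.4-11,-45+b,z]).tolist() for b in(17,-17,32,-32)])
cv2.imwrite('pics/dd.png',0*d['image'])
zc=d['z_map'];print(np.unique((zc[200:235,405:425]==0)).tolist())
E
```

```text
lobe centre @24 [454.1 -44.1  24. ] @17 [455.3 -46.9  17. ]
38 [[263.0, 436.0], [307.0, 400.0], [217.0, 409.0], [262.0, 404.0]]
50 [[266.0, 413.0], [311.0, 377.0], [220.0, 386.0], [266.0, 381.0]]
60 [[269.0, 394.0], [314.0, 358.0], [223.0, 366.0], [269.0, 362.0]]
70 [[272.0, 374.0], [317.0, 338.0], [225.0, 347.0], [271.0, 342.0]]
k1 65 [[618.0, 318.0], [655.0, 289.0], [602.0, 331.0], [670.0, 276.0]]
k1 72 [[619.0, 309.0], [656.0, 280.0], [603.0, 322.0], [672.0, 267.0]]
k1 80 [[621.0, 298.0], [658.0, 269.0], [605.0, 312.0], [674.0, 257.0]]
k1 95 [[624.0, 278.0], [661.0, 249.0], [607.0, 292.0], [677.0, 236.0]]
[False, True]
```

{"op": "servo_tool", "data": {"plan": [[0,0,0,0,0,0,0.4],[0,0,0,0,0,0,0.4],[0,0,-0.02,0,0,0,0.4],[0,0,-0.02,0,0,0,0.4],[0,0,0,0,0,0,0],[0,0,0,0,0,0,0],[0,0,0,0,0,0,0]]}}

```text
clock: 4.62
position: [454.5, -44.4, 25.7]
ee_rot: [0.031, 1.0, 0.0, 0.0]
contact_force: [-0.7, 0.4, -1.2]
gripper_width: 3.4
grasp_force: 58.8
```

{"op": "servo_tool", "data": {"plan": [[0,0,0,0,0,0,0.4],[0,0,0,0,0,0,0.4],[0,0,-0.02,0,0,0,0.4],[0,0,-0.02,0,0,0,0.4],[0,0,0,0,0,0,0],[0,0,0,0,0,0,0],[0,0,0,0,0,0,0]]}}

```text
clock: 5.5
position: [454.5, -44.4, 13.7]
ee_rot: [0.031, 1.0, 0.0, 0.0]
contact_force: [0.3, 0.2, 0.2]
gripper_width: 4.8
grasp_force: 58.6
```

```bash
python3 - <<'E'
from h import *
x0,y0,x1,y1=370,165,460,265
d=grab('scene'); im=cv2.resize(d['image'][y0:y1,x0:x1,::-1],None,fx=6,fy=6,interpolation=cv2.INTER_CUBIC)
cv2.imwrite('pics/k3.png',im);s=arm.read_state()
print(s['position'],s['gripper_width'],s['grasp_force'])
E
```

```text
[454.4905388  -44.40979982  13.66770274] 5.133852892406357 58.58424246311188
```

View pics/k3.png

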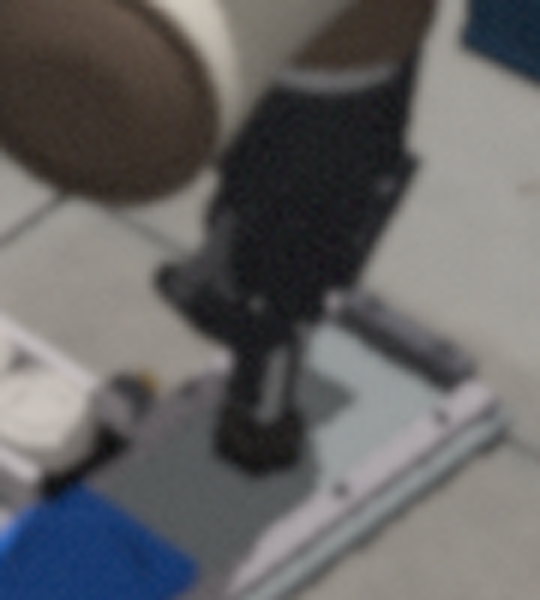

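The fingers now clearly hold the stud, with tips at about (275,415). The true tips sit roughly 29 mm above the reported TCP z, so I'll find heights by touch from here. Now I'll move the knob.

{"op": "servo_tool", "data": {"plan": [[0,0,0.04,0,0,0,0],[0,0,0.07,0,0,0,0],[0,0,0.09,0,0,0,0],[0.06,-0.02,0,0,0,0,0],[0.09,-0.03,0,0,0,0,0],[0.09,-0.03,0,0,0,0,0],[0.067,-0.02,0,0,0,0,0],[0,0,-0.07,0,0,0,0],[0,0,-0.07,0,0,0,0],[0,0,-0.06,0,0,0,0],[0,0,-0.02,0,0,0,0],[0,0,-0.012,0,0,0,0],[0,0,0,0,0,0,0]]}}

```text
clock: 7.18
position: [546.9, -74.4, 4.6]
ee_rot: [0.031, 1.0, 0.0, 0.0]
contact_force: [-0.2, -0.8, -0.3]
gripper_width: 4.9
grasp_force: 58.6
```

{"op": "servo_tool", "data": {"plan": [[0,0,-0.003,0,0,0,0],[0,0,-0.003,0,0,0,0],[0,0,-0.003,0,0,0,0],[0,0,0,0,0,0,0]]}}

```text
clock: 7.68
position: [546.5, -74.5, 1.3]
ee_rot: [0.031, 1.0, 0.0, -0.0]
contact_force: [-1.4, 0.8, -0.5]
gripper_width: 4.7
grasp_force: 58.6
```

{"op": "servo_tool", "data": {"plan": [[0,0,-0.003,0,0,0,0],[0,0,0,0,0,0,0]]}}

```text
clock: 7.92
position: [546.5, -74.5, 0.3]
ee_rot: [0.031, 1.0, -0.0, -0.0]
contact_force: [0.7, -0.8, -0.4]
gripper_width: 5.3
grasp_force: 58.6
```

{"op": "servo_tool", "data": {"plan": [[0,0,-0.003,0,0,0,0],[0,0,0,0,0,0,0]]}}

```text
clock: 8.18
position: [546.5, -74.5, -0.6]
ee_rot: [0.031, 1.0, -0.0, -0.0]
contact_force: [0.6, 0.3, -0.6]
gripper_width: 5.1
grasp_force: 58.6
```

{"op": "servo_tool", "data": {"plan": [[0,0,-0.003,0,0,0,0],[0,0,0,0,0,0,0]]}}

```text
clock: 8.43
position: [546.6, -74.4, -0.7]
ee_rot: [0.03, 1.0, -0.0, 0.0]
contact_force: [-1.8, 0.1, 4.9]
gripper_width: 5.0
grasp_force: 59.1
```

{"op": "servo_tool", "data": {"plan": [[0,0,0,0,0,0,0.5],[0,0,0,0,0,0,0.5],[0,0,0.06,0,0,0,0.5],[0,0,0.12,0,0,0,0.5],[0,0,0.12,0,0,0,0.5],[-0.034,0.1235,0,0,0,0,0.5],[-0.034,0.1235,0,0,0,0,0.5],[-0.034,0.1235,0,0,0,0,0.5],[-0.034,0.1235,0,0,0,0,0.5],[-0.034,0.1235,0,0,0,0,0.5],[-0.034,0.1235,0,0,0,0,0.5],[-0.034,0.1235,0,0,0,0,0.5],[-0.034,0.1235,0,0,0,0,0.5],[0,0,-0.08,0,0,0,0.5],[0,0,-0.08,0,0,0,0.5],[0,0,0,0,0,0,0.5]]}}

```text
clock: 10.42
position: [463.7, 221.0, 38.9]
ee_rot: [0.031, 1.0, -0.002, -0.002]
contact_force: [0.2, 0.1, 0.9]
gripper_width: 43.0
grasp_force: 0.0
```

```bash
python3 - <<'E'
from h import *
x0,y0,x1,y1=300,180,440,320
d=grab('scene'); im=cv2.resize(d['image'][y0:y1,x0:x1,::-1],None,fx=4.2,fy=4.2,interpolation=cv2.INTER_CUBIC)
cv2.imwrite('pics/k4.png',im);s=arm.read_state()
print(s['position'],s['gripper_width'],s['ee_rot'])
E
```

```text
[464.7268272  221.65295776  40.16068372] 42.63680165171314 [ 3.04849086e-02  9.99534839e-01 -6.92297531e-04 -5.43797269e-04]
```

View pics/k4.png

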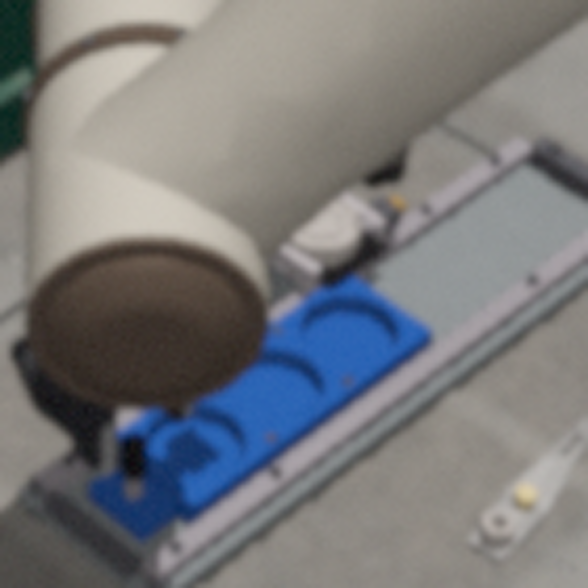

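Handle at (132,455) sits between the fingers. I'll lower, close, and shift the carrier to well 1.

{"op": "servo_tool", "data": {"plan": [[0,0,-0.027,0,0,0,0.5],[0,0,-0.027,0,0,0,0.5],[0,0,-0.027,0,0,0,0.5],[0,0,0,0,0,0,0],[0,0,0,0,0,0,0],[0,0,0,0,0,0,0],[-0.0015,-0.02,0,0,0,0,0],[-0.0015,-0.03,0,0,0,0,0],[-0.0025,-0.04,0,0,0,0,0],[-0.0015,-0.02,0,0,0,0,0],[0,0,0,0,0,0,0],[0,0,0,0,0,0,0]]}}

```text
clock: 11.98
position: [463.1, 188.5, 16.4]
ee_rot: [0.031, 1.0, -0.0, 0.0]
contact_force: [3.4, -2.0, -2.8]
gripper_width: 11.8
grasp_force: 58.6
```

```bash
cat > blue.py <<'E'
from fit2 import *
def front(im,d):
    hsv=cv2.cvtColor(im,cv2.COLOR_BGR2HSV);m=cv2.inRange(hsv,(100,120,60),(125,255,255))
    v,u=np.nonzero(m[:330]); 
    P=np.array([pt(d,a,b,33.4) for a,b in zip(u,v) if 280<a<480 and b>200])
    c,n=np.cos(p[3]),np.sin(p[3]);E=P[:,:2]-p[:2];x=c*E[:,0]+n*E[:,1];y=-n*E[:,0]+c*E[:,1]
    return [round(float(np.mean([np.min(y[(x>a)&(x<a+4)]) for a in r])),1) for r in (range(-28,-8,4),range(-8,16,4))]
E
python3 - <<'E'
from blue import *
d=load('scene'); print('start',front(cv2.imread('pics/scene1.png'),d)); print('k4',front(d['image'][:,:,::-1],d))
g=grab('scene');print('now',front(g['image'][:,:,::-1].copy(),g))
E
```

```text
start [4.3, 4.5]
k4 [4.6, 4.5]
now [-28.8, -28.8]
```

{"op": "servo_tool", "data": {"plan": [[0,0,0,0,0,0,0.5],[0,0,0,0,0,0,0.5],[0,0,0.05,0,0,0,0.5],[0,0,0.1,0,0,0,0.5],[0,0,0.05,0,0,0,0.2],[0.024,-0.089,0,0,0,0,0],[0.024,-0.089,0,0,0,0,0],[0.024,-0.089,0,0,0,0,0],[0.024,-0.089,0,0,0,0,0],[0.024,-0.089,0,0,0,0,0],[0.024,-0.089,0,0,0,0,0],[0,0,-0.07,0,0,0,0],[0,0,-0.06,0,0,0,0],[0,0,0,0,0,0,0]]}}

```text
clock: 13.78
position: [504.8, 28.5, 36.3]
ee_rot: [0.031, 1.0, -0.001, -0.002]
contact_force: [0.3, 0.1, -0.8]
gripper_width: 0.3
grasp_force: 0.0
```

{"op": "servo_tool", "data": {"plan": [[0,0,-0.0067,0,0,0,0],[0,0,-0.0067,0,0,0,0],[0,0,-0.0067,0,0,0,0],[0,0,-0.0067,0,0,0,0],[0,0,-0.003,0,0,0,0],[0,0,-0.003,0,0,0,0],[0,0,0,0,0,0,0]]}}

```text
clock: 14.65
position: [506.0, 28.7, 27.4]
ee_rot: [0.031, 1.0, -0.0, -0.0]
contact_force: [0.3, -0.1, -0.9]
gripper_width: 0.1
grasp_force: 0.0
```

{"op": "servo_tool", "data": {"plan": [[0,0,-0.003,0,0,0,0],[0,0,-0.003,0,0,0,0],[0,0,-0.003,0,0,0,0],[0,0,0,0,0,0,0]]}}

```text
clock: 15.15
position: [506.3, 28.8, 25.0]
ee_rot: [0.03, 1.0, 0.0, 0.0]
contact_force: [-0.1, -0.3, 2.2]
gripper_width: 0.2
grasp_force: 1.2
```

{"op": "servo_tool", "data": {"plan": [[0,0,-0.003,0,0,0,0],[0,0,-0.003,0,0,0,0],[0,0,0,0,0,0,0]]}}

```text
clock: 15.52
position: [507.4, 28.9, 25.0]
ee_rot: [0.03, 1.0, 0.0, 0.001]
contact_force: [-1.3, -0.3, 12.1]
gripper_width: -0.2
grasp_force: 6.2
```

{"op": "servo_tool", "data": {"plan": [[0,0,-0.004,0,0,0,0],[-0.005,0.0003,0,0,0,0,0],[-0.01,0.0006,0,0,0,0,0],[-0.01,0.0006,0,0,0,0,0],[-0.01,0.0006,0,0,0,0,0]]}}

```text
clock: 16.15
position: [500.6, 30.4, 24.9]
ee_rot: [0.029, 1.0, 0.001, 0.005]
contact_force: [3.4, -1.4, 12.2]
gripper_width: -0.1
grasp_force: 6.1
```

{"op": "servo_tool", "data": {"plan": [[-0.003,0.0003,-0.003,0,0,0,0],[-0.01,0.0006,-0.001,0,0,0,0],[-0.01,0.0006,0,0,0,0,0],[-0.01,0.0006,0,0,0,0,0]]}}

```text
clock: 16.65
position: [492.6, 31.4, 24.9]
ee_rot: [0.029, 1.0, 0.001, 0.007]
contact_force: [4.3, -2.8, 17.9]
gripper_width: -0.1
grasp_force: 8.7
```

{"op": "servo_tool", "data": {"plan": [[-0.01,0.0006,0,0,0,0,0],[-0.01,0.0006,0,0,0,0,0],[-0.01,0.0006,0,0,0,0,0],[-0.01,0.0006,0,0,0,0,0]]}}

```text
clock: 17.15
position: [480.5, 32.5, 24.8]
ee_rot: [0.029, 1.0, 0.002, 0.007]
contact_force: [2.9, -1.1, 18.1]
gripper_width: 0.3
grasp_force: 9.1
```

```bash
cat > bear.py <<'E'
from fit2 import *
def show(name,box=(310,190,430,280),s=6):
    d=grab('scene');x0,y0,x1,y1=box
    cv2.imwrite(name,cv2.resize(d['image'][y0:y1,x0:x1,::-1],None,fx=s,fy=s,interpolation=cv2.INTER_CUBIC));return d
E
python3 -c "
from bear import *
show('pics/b1.png',s=5)"
```

```text
(no output)
```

View pics/b1.png

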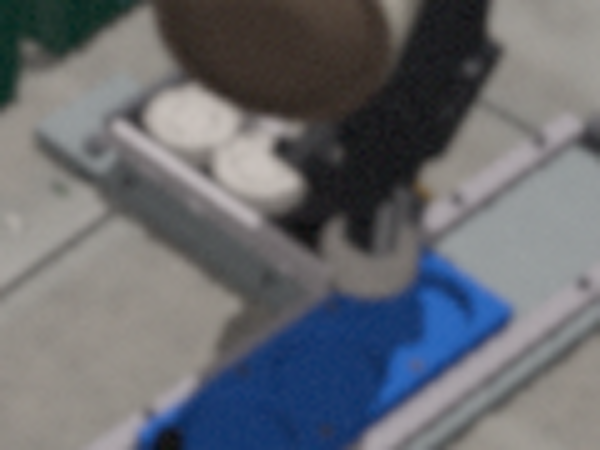

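The picture shows bearing 1 at the mouth under the finger (375,265), past the plunger, with bearings 2 and 3 unmoved. I'll ease the pressure and draw it into the well.

{"op": "servo_tool", "data": {"plan": [[-0.008,0,0.003,0,0,0,0],[-0.01,0,0.001,0,0,0,0],[-0.01,0,0,0,0,0,0],[-0.01,0,0,0,0,0,0],[-0.01,0,0,0,0,0,0],[-0.01,0,0,0,0,0,0],[-0.01,0,0,0,0,0,0],[-0.01,0,0,0,0,0,0],[-0.01,0,0,0,0,0,0],[-0.008,0,0,0,0,0,0]]}}

```text
clock: 18.45
position: [444.6, 30.7, 21.7]
ee_rot: [0.031, 1.0, -0.0, -0.0]
contact_force: [0.2, 0.1, -0.7]
gripper_width: 0.2
grasp_force: 0.0
```

```bash
cat >> bear.py <<'E'
def cream(d):
    "station coordinates of light pixels near the mouth, from depth"
    hsv=cv2.cvtColor(d['image'],cv2.COLOR_RGB2HSV);c,n=np.cos(p[3]),np.sin(p[3]);out=[]
    for v in range(195,300):
        for u in range(310,440):
            if d['z_map'][v,u]>0 and hsv[v,u,2]>140 and hsv[v,u,1]<60:
                X=pt(d,u,v);e=X[:2]-p[:2];q=(c*e[0]+n*e[1],-n*e[0]+c*e[1],X[2]-p[2])
                if -30<q[0]<30 and -120<q[1]<150 and 20<q[2]<70: out.append(q)
    return np.array(out)
E
python3 - <<'E'
from bear import *
d=show('pics/b2.png',s=5);q=cream(d)
print(len(q));print(q[::max(1,len(q)//40)].round(0).astype(int).tolist() if len(q) else '')
E
```

```text
4
[[30, 78, 31], [28, 119, 33], [28, 128, 34], [27, 147, 33]]
```

{"op": "servo_tool", "data": {"plan": [[0,0,0.08,0,0,0,0],[0,0,0.1,0,0,0,0],[0.01,0.088,0,0,0,0,0.5],[0.01,0.088,0,0,0,0,0.5],[0.01,0.088,0,0,0,0,0.5],[0.01,0.088,0,0,0,0,0.5],[0.01,0.088,0,0,0,0,0.5],[0.01,0.0855,0,0,0,0,0.5],[0,0,0,0,0,0,0.5]]}}

```text
clock: 19.62
position: [463.2, 189.8, 75.7]
ee_rot: [0.03, 1.0, 0.0, 0.0]
contact_force: [-0.4, -0.4, 0.5]
gripper_width: 43.0
grasp_force: 0.0
```

```bash
python3 - <<'E'
from bear import *
d=show('pics/b3.png',s=5);q=cream(d);q=q[(abs(q[:,1])<40)] if len(q) else q
print(len(q),q.round(0).astype(int).tolist()[::5])
for nm in('scene','top'):
    D=grab(nm) if nm=='top' else d
    for xy in((-15,0),(-8,0),(0,0),(8,0),(15,0),(0,-12),(0,12)):
        u=proj(D,W(p,(*xy,29)));X=pt(D,*np.round(u));print(nm,xy,u.round(),D['image'][int(round(u[1])),int(round(u[0]))],X.round(0),end=';')
E
```

```text
229 [[20, -20, 23], [10, -14, 31], [17, -2, 30], [10, -12, 29], [2, -18, 31], [11, -2, 32], [7, -14, 27], [-3, -20, 30], [14, 2, 29], [5, -6, 31], [-3, -14, 31], [15, 7, 29], [6, 0, 31], [-3, -6, 33], [-7, -19, 27], [10, 8, 30], [2, 1, 31], [-5, -8, 30], [-12, -21, 27], [4, 12, 33], [0, 0, 29], [-9, -6, 32], [-17, -15, 31], [5, 11, 29], [-5, 5, 33], [-12, -3, 32], [-18, -14, 29], [3, 13, 29], [-6, 6, 31], [-12, -3, 29], [-20, -12, 29], [0, 17, 31], [-6, 6, 27], [-15, 0, 30], [-21, -10, 27], [-4, 17, 31], [-12, 10, 32], [-19, 2, 32], [-2, 22, 29], [-11, 15, 31], [-16, 4, 28], [-28, 2, 35], [-9, 16, 27], [-18, 10, 30], [-11, 22, 30], [-19, 14, 30]]
scene (-15, 0) [398. 254.] [187 182 176] [438.  32.  33.];scene (-8, 0) [396. 253.] [193 187 182] [445.  30.  30.];scene (0, 0) [393. 251.] [196 190 184] [452.  31.  32.];scene (8, 0) [390. 249.] [188 182 177] [462.  29.  30.];scene (15, 0) [388. 247.] [174 168 165] [469.  29.  32.];scene (0, -12) [397. 248.] [190 183 178] [451.  19.  33.];scene (0, 12) [389. 253.] [185 179 173] [455.  42.  31.];top (-15, 0) [361. 292.] [222 222 216] [438.  32.  34.];top (-8, 0) [360. 289.] [234 235 229] [444.  33.  31.];top (0, 0) [360. 285.] [235 233 228] [452.  31.  32.];top (8, 0) [359. 280.] [227 224 219] [461.  31.  33.];top (15, 0) [358. 277.] [228 224 219] [468.  31.  31.];top (0, -12) [366. 284.] [229 227 221] [451.  20.  34.];top (0, 12) [354. 285.] [224 225 220] [454.  42.  31.];
```

{"op": "servo_tool", "data": {"plan": [[0,0,-0.1,0,0,0,0.5],[0,0,-0.06,0,0,0,0.5],[0,0,-0.0375,0,0,0,0.5],[0,0,0,0,0,0,0],[0,0,0,0,0,0,0],[0,0,0,0,0,0,0],[-0.0015,-0.025,0,0,0,0,0],[-0.003,-0.05,0,0,0,0,0],[-0.003,-0.05,0,0,0,0,0],[-0.003,-0.045,0,0,0,0,0],[-0.0015,-0.02,0,0,0,0,0],[0,0,0,0,0,0,0],[0,0,0,0,0,0,0]]}}

```text
clock: 21.35
position: [460.0, 131.4, 17.0]
ee_rot: [0.03, 1.0, 0.0, 0.001]
contact_force: [2.2, -1.6, 5.6]
gripper_width: 11.7
grasp_force: 59.4
```

```bash
python3 - <<'E'
from blue import *
g=grab('scene');print('now',front(g['image'][:,:,::-1].copy(),g))
s=arm.read_state();print(s['position'],s['contact_force'],s['gripper_width'])
E
```

```text
now [-86.1, -85.6]
[460.02486548 131.50487802  16.99183872] [ 2.397435   -1.58896853  5.02038419] 11.534921279522978
```

{"op": "servo_tool", "data": {"plan": [[0,0,0,0,0,0,0.5],[0,0,0,0,0,0,0.5],[0,0,0.06,0,0,0,0.5],[0,0,0.1,0,0,0,0.5],[0,0,0.04,0,0,0,0.2],[0.051,-0.059,0,0,0,0,0],[0.051,-0.059,0,0,0,0,0],[0.051,-0.059,0,0,0,0,0],[0.051,-0.059,0,0,0,0,0],[0.051,-0.059,0,0,0,0,0],[0.051,-0.059,0,0,0,0,0],[0,0,-0.08,0,0,0,0],[0,0,-0.05,0,0,0,0],[0,0,-0.0067,0,0,0,0],[0,0,-0.0067,0,0,0,0],[0,0,-0.0067,0,0,0,0],[0,0,-0.0067,0,0,0,0],[0,0,-0.003,0,0,0,0],[0,0,0,0,0,0,0]]}}

```text
clock: 23.78
position: [551.1, 25.2, 28.7]
ee_rot: [0.031, 1.0, 0.0, 0.0]
contact_force: [1.2, 0.2, 0.2]
gripper_width: -0.1
grasp_force: 0.0
```

{"op": "servo_tool", "data": {"plan": [[0,0,-0.005,0,0,0,0],[0,0,-0.004,0,0,0,0],[0,0,-0.004,0,0,0,0],[0,0,-0.004,0,0,0,0],[0,0,0,0,0,0,0]]}}

```text
clock: 24.4
position: [552.1, 25.2, 25.0]
ee_rot: [0.03, 1.0, -0.0, 0.001]
contact_force: [0.3, 0.2, 7.3]
gripper_width: 0.2
grasp_force: 3.8
```

{"op": "servo_tool", "data": {"plan": [[0,0,-0.004,0,0,0,0],[0,0,-0.0035,0,0,0,0],[-0.006,0.0004,0,0,0,0,0],[-0.012,0.0007,0,0,0,0,0],[-0.012,0.0007,0,0,0,0,0],[-0.012,0.0007,0,0,0,0,0],[-0.012,0.0007,0,0,0,0,0],[-0.012,0.0007,0,0,0,0,0],[-0.012,0.0007,0,0,0,0,0],[-0.012,0.0007,0,0,0,0,0],[-0.012,0.0007,0,0,0,0,0]]}}

```text
clock: 25.78
position: [525.9, 28.3, 24.9]
ee_rot: [0.029, 1.0, 0.001, 0.006]
contact_force: [2.7, -0.0, 13.1]
gripper_width: -0.2
grasp_force: 6.5
```

{"op": "servo_tool", "data": {"plan": [[-0.006,0.0004,-0.004,0,0,0,0],[-0.012,0.0005,0,0,0,0,0],[-0.012,0.0005,0,0,0,0,0],[-0.012,0.0005,0,0,0,0,0],[-0.012,0.0005,0,0,0,0,0],[-0.01,0.0005,0,0,0,0,0],[-0.01,0.0005,0,0,0,0,0]]}}

```text
clock: 26.65
position: [505.7, 29.8, 24.9]
ee_rot: [0.029, 1.0, 0.002, 0.008]
contact_force: [4.4, -2.1, 19.1]
gripper_width: 0.3
grasp_force: 9.1
```

{"op": "servo_tool", "data": {"plan": [[-0.01,0.0006,0,0,0,0,0],[-0.01,0.0006,0,0,0,0,0],[-0.01,0.0006,0,0,0,0,0],[-0.01,0.0004,0,0,0,0,0],[-0.01,0.0003,0,0,0,0,0],[-0.01,0,0,0,0,0,0],[-0.01,0,0,0,0,0,0],[-0.01,0,0,0,0,0,0]]}}

```text
clock: 27.65
position: [482.2, 31.1, 24.9]
ee_rot: [0.029, 1.0, 0.002, 0.008]
contact_force: [2.2, 0.2, 19.5]
gripper_width: -0.1
grasp_force: 9.6
```

```bash
cat >> bear.py <<'E'
def rim(d,y=0,lim=150):
    "heights and brightness along the rail's middle line, seen by d"
    for x in range(-24,160,8):
        u=np.round(proj(d,W(p,(x,y,46.5))));X=pt(d,*u);e=X[:2]-p[:2];print(x,d['image'][int(u[1]),int(u[0])].tolist(),(X[2]-p[2]).round(0),end=' | ')
    print()
E
python3 - <<'E'
from bear import *
d=show('pics/b4.png',s=5);rim(d);rim(d,14)
E
```

```text
-24 [33, 74, 140] 21.0 | -16 [34, 78, 147] 20.0 | -8 [24, 67, 134] 19.0 | 0 [25, 57, 113] 23.0 | 8 [105, 101, 102] 44.0 | 16 [120, 114, 111] 48.0 | 24 [99, 97, 95] 58.0 | 32 [41, 43, 43] 58.0 | 40 [33, 32, 34] 61.0 | 48 [78, 74, 74] 65.0 | 56 [56, 53, 53] 35.0 | 64 [32, 29, 34] 35.0 | 72 [34, 32, 33] 35.0 | 80 [30, 28, 30] 36.0 | 88 [28, 26, 28] 36.0 | 96 [35, 34, 37] 36.0 | 104 [33, 34, 33] 38.0 | 112 [35, 34, 37] 33.0 | 120 [98, 93, 91] 37.0 | 128 [179, 173, 169] 53.0 | 136 [196, 188, 184] 47.0 | 144 [199, 193, 187] 51.0 | 152 [197, 191, 186] 49.0 | 
-24 [45, 102, 184] 15.0 | -16 [43, 91, 168] 18.0 | -8 [26, 57, 110] 20.0 | 0 [62, 73, 108] 16.0 | 8 [118, 113, 110] 41.0 | 16 [119, 115, 111] 45.0 | 24 [121, 116, 111] 46.0 | 32 [119, 114, 110] 47.0 | 40 [118, 113, 108] 49.0 | 48 [96, 91, 88] 49.0 | 56 [13, 18, 14] 36.0 | 64 [22, 20, 25] 34.0 | 72 [38, 37, 37] 36.0 | 80 [32, 34, 34] 34.0 | 88 [34, 33, 32] 34.0 | 96 [36, 32, 35] 34.0 | 104 [32, 33, 34] 35.0 | 112 [37, 35, 37] 36.0 | 120 [112, 107, 103] 41.0 | 128 [134, 128, 123] 45.0 | 136 [183, 176, 172] 47.0 | 144 [191, 184, 179] 49.0 | 152 [185, 177, 172] 44.0 |
```

Bearing 2 is at the mouth, with its centre at about x 28, under the finger. I'll draw it in and return to the handle.

{"op": "servo_tool", "data": {"plan": [[-0.008,0,0.003,0,0,0,0],[-0.01,0,0.001,0,0,0,0],[-0.01,0,0,0,0,0,0],[-0.01,0,0,0,0,0,0],[-0.01,0,0,0,0,0,0],[-0.01,0,0,0,0,0,0],[-0.01,0,0,0,0,0,0],[-0.01,0,0,0,0,0,0],[-0.01,0,0,0,0,0,0],[-0.01,0,0,0,0,0,0],[-0.008,0,0,0,0,0,0],[0,0,0,0,0,0,0]]}}

```text
clock: 29.2
position: [442.3, 28.7, 21.2]
ee_rot: [0.031, 1.0, -0.0, -0.0]
contact_force: [0.8, 0.2, -0.4]
gripper_width: -0.0
grasp_force: 0.0
```

{"op": "servo_tool", "data": {"plan": [[0,0,0.08,0,0,0,0],[0,0,0.1,0,0,0,0],[0.0145,0.0856,0,0,0,0,0.5],[0.0145,0.0856,0,0,0,0,0.5],[0.0145,0.0856,0,0,0,0,0.5],[0.0145,0.0856,0,0,0,0,0.5],[0,0,0,0,0,0,0.5]]}}

```text
clock: 30.08
position: [460.4, 132.8, 75.3]
ee_rot: [0.03, 1.0, 0.0, 0.0]
contact_force: [-0.4, -1.3, 0.1]
gripper_width: 42.6
grasp_force: 0.0
```

```bash
cat >> bear.py <<'E'
def well(D,y0):
    r=[]
    for xy in((-18,0),(-9,0),(0,0),(9,0),(18,0),(0,-18),(0,-9),(0,9),(0,18)):
        u=np.round(proj(D,W(p,(xy[0],y0+xy[1],29))));X=pt(D,*u);r.append((xy,int(D['image'][int(u[1]),int(u[0]),0]),int(round(X[2]-p[2]))))
    print(r)
E
python3 - <<'E'
from bear import *
d=show('pics/b5.png',s=5);t_=grab('top')
for D in(d,t_): well(D,0);well(D,-57)
print(arm.read_state()['position'])
E
```

```text
[((-18, 0), 196, 28), ((-9, 0), 197, 28), ((0, 0), 197, 29), ((9, 0), 190, 27), ((18, 0), 174, 29), ((0, -18), 173, 32), ((0, -9), 191, 33), ((0, 9), 196, 33), ((0, 18), 183, 31)]
[((-18, 0), 191, 31), ((-9, 0), 191, 29), ((0, 0), 198, 33), ((9, 0), 190, 31), ((18, 0), 171, 33), ((0, -18), 171, 29), ((0, -9), 192, 29), ((0, 9), 192, 32), ((0, 18), 186, 30)]
[((-18, 0), 231, 27), ((-9, 0), 234, 32), ((0, 0), 234, 30), ((9, 0), 221, 28), ((18, 0), 190, 32), ((0, -18), 194, 30), ((0, -9), 229, 28), ((0, 9), 231, 27), ((0, 18), 232, 32)]
[((-18, 0), 231, 28), ((-9, 0), 230, 28), ((0, 0), 234, 26), ((9, 0), 219, 31), ((18, 0), 199, 28), ((0, -18), 212, 33), ((0, -9), 225, 29), ((0, 9), 228, 30), ((0, 18), 230, 32)]
[459.43630241 131.21284029  74.99877759]
```

Both bearings lie flat. Next is well 3.

{"op": "servo_tool", "data": {"plan": [[0,0,-0.1,0,0,0,0.5],[0,0,-0.06,0,0,0,0.5],[0,0,-0.035,0,0,0,0.5],[0,0,0,0,0,0,0],[0,0,0,0,0,0,0],[0,0,0,0,0,0,0],[-0.0015,-0.025,0,0,0,0,0],[-0.003,-0.05,0,0,0,0,0],[-0.003,-0.05,0,0,0,0,0],[-0.003,-0.045,0,0,0,0,0],[-0.0015,-0.02,0,0,0,0,0],[0,0,0,0,0,0,0],[0,0,0,0,0,0,0]]}}

```text
clock: 31.8
position: [457.0, 74.1, 17.2]
ee_rot: [0.03, 1.0, -0.0, 0.001]
contact_force: [1.6, -1.2, 6.6]
gripper_width: 11.7
grasp_force: 59.4
```

```bash
python3 - <<'E'
from blue import *
g=grab('scene');print('now',front(g['image'][:,:,::-1].copy(),g))
s=arm.read_state();print(s['position'],s['contact_force'],s['gripper_width'])
E
```

```text
now [-146.7, -146.5]
[457.01194269  74.16374475  17.22695214] [ 1.13592011 -1.58260707  6.15559561] 11.652006096900909
```

```bash
python3 - <<'E'
from h import *
d=load('top')
for v in range(130,200,6): print(v,[tuple(int(a) for a in pt(d,u,v)) for u in (300,325,345,365,390)])
E
```

```text
130 [(803, 79, 4), (782, 29, 27), (740, 0, 103), (758, -48, 43), (752, -101, 31)]
136 [(790, 81, 3), (777, 30, 9), (730, 2, 98), (746, -45, 41), (742, -99, 25)]
142 [(776, 84, 6), (765, 32, 5), (742, -3, 40), (734, -43, 38), (737, -101, 4)]
148 [(763, 87, 4), (753, 35, 3), (745, -5, 2), (734, -46, 6), (715, -92, 28)]
154 [(749, 89, 5), (740, 38, 2), (732, -3, 0), (711, -38, 32), (711, -95, 4)]
160 [(736, 92, 7), (706, 46, 56), (719, 0, 0), (709, -40, 3), (700, -93, -1)]
166 [(706, 97, 51), (702, 46, 33), (705, 2, 1), (697, -38, 1), (687, -90, -1)]
172 [(709, 97, 8), (702, 46, 0), (694, 4, -3), (684, -35, 0), (674, -87, -1)]
178 [(700, 100, -1), (690, 48, -2), (680, 8, 0), (673, -33, -2), (661, -83, 0)]
184 [(686, 102, 0), (676, 51, 0), (663, 12, 13), (658, -29, 1), (648, -80, 0)]
190 [(674, 105, -1), (664, 54, -2), (650, 15, 13), (647, -27, -2), (635, -77, 1)]
196 [(662, 107, -3), (651, 57, 0), (637, 18, 15), (634, -23, 0), (623, -74, 0)]
```

{"op": "servo_tool", "data": {"plan": [[0,0,0,0,0,0,0.5],[0,0,0,0,0,0,0.5],[0,0,0.06,0,0,0,0.5],[0,0,0.1,0,0,0,0.5],[0,0,0.04,0,0,0,0.2],[0,0,0,0,0,0,0]]}}

```text
clock: 32.6
position: [456.3, 74.6, 76.9]
ee_rot: [0.031, 1.0, 0.0, 0.0]
contact_force: [-0.2, -0.3, -0.2]
gripper_width: 7.1
grasp_force: 0.0
```

{"op": "servo_tool", "data": {"plan": [[0.078,-0.029,0,0,0,0,0],[0.078,-0.029,0,0,0,0,0],[0.078,-0.029,0,0,0,0,0],[0.078,-0.029,0,0,0,0,0],[0.078,-0.029,0,0,0,0,0],[0.078,-0.029,0,0,0,0,0],[0,0,-0.08,0,0,0,0],[0,0,-0.05,0,0,0,0],[0,0,0,0,0,0,0],[0,0,-0.0067,0,0,0,0],[0,0,-0.0067,0,0,0,0],[0,0,-0.0067,0,0,0,0],[0,0,-0.0067,0,0,0,0],[0,0,-0.003,0,0,0,0],[0,0,0,0,0,0,0]]}}

```text
clock: 34.48
position: [596.6, 22.3, 28.7]
ee_rot: [0.031, 1.0, -0.0, -0.0]
contact_force: [-0.7, -0.2, -0.2]
gripper_width: 0.1
grasp_force: 0.0
```

{"op": "servo_tool", "data": {"plan": [[0,0,-0.005,0,0,0,0],[0,0,-0.004,0,0,0,0],[0,0,-0.004,0,0,0,0],[0,0,-0.004,0,0,0,0],[0,0,-0.004,0,0,0,0],[0,0,-0.0035,0,0,0,0],[0,0,0,0,0,0,0]]}}

```text
clock: 35.35
position: [597.0, 22.2, 24.9]
ee_rot: [0.03, 1.0, -0.0, 0.001]
contact_force: [-6.5, -0.0, 17.1]
gripper_width: 0.3
grasp_force: 8.8
```

{"op": "servo_tool", "data": {"plan": [[-0.006,0.0004,0,0,0,0,0],[-0.012,0.0007,0,0,0,0,0],[-0.013,0.0008,-0.002,0,0,0,0],[-0.013,0.0008,-0.001,0,0,0,0],[-0.013,0.0008,0,0,0,0,0],[-0.013,0.0008,0,0,0,0,0],[-0.013,0.0008,0,0,0,0,0],[-0.013,0.0008,0,0,0,0,0],[-0.013,0.0008,0,0,0,0,0],[-0.013,0.0008,0,0,0,0,0]]}}

```text
clock: 36.6
position: [566.0, 25.7, 25.0]
ee_rot: [0.029, 1.0, 0.001, 0.007]
contact_force: [2.8, -0.8, 13.1]
gripper_width: -0.2
grasp_force: 6.8
```

{"op": "servo_tool", "data": {"plan": [[-0.013,0.0007,-0.001,0,0,0,0],[-0.013,0.0007,-0.001,0,0,0,0],[-0.013,0.0007,0,0,0,0,0],[-0.013,0.0007,0,0,0,0,0],[-0.013,0.0007,0,0,0,0,0],[-0.013,0.0007,0,0,0,0,0],[-0.013,0.0007,0,0,0,0,0],[-0.013,0.0007,0,0,0,0,0],[-0.013,0.0007,0,0,0,0,0],[-0.013,0.0007,0,0,0,0,0],[-0.013,0.0007,0,0,0,0,0],[-0.013,0.0007,0,0,0,0,0],[-0.01,0.0005,0,0,0,0,0]]}}

```text
clock: 38.22
position: [517.5, 28.7, 24.9]
ee_rot: [0.029, 1.0, 0.001, 0.008]
contact_force: [3.1, -1.4, 18.3]
gripper_width: 0.1
grasp_force: 8.8
```

{"op": "servo_tool", "data": {"plan": [[-0.01,0.0006,0,0,0,0,0],[-0.01,0.0006,0,0,0,0,0],[-0.01,0.0006,0,0,0,0,0],[-0.01,0.0006,0,0,0,0,0],[-0.01,0.0006,0,0,0,0,0],[-0.01,0.0006,0,0,0,0,0],[-0.01,0.0006,0,0,0,0,0],[-0.01,0.0003,0,0,0,0,0],[-0.01,0,0,0,0,0,0],[-0.01,0,0,0,0,0,0],[-0.01,0,0,0,0,0,0],[-0.01,0,0,0,0,0,0]]}}

```text
clock: 39.72
position: [482.3, 30.9, 24.9]
ee_rot: [0.029, 1.0, 0.002, 0.008]
contact_force: [3.1, 0.3, 20.1]
gripper_width: -0.1
grasp_force: 9.7
```

```bash
python3 - <<'E'
from bear import *
d=show('pics/b6.png',s=5);rim(d,14);well(d,-57);well(d,-114)
E
```

```text
-24 [44, 102, 184] 18.0 | -16 [31, 77, 148] 16.0 | -8 [26, 57, 109] 20.0 | 0 [63, 78, 110] 21.0 | 8 [118, 115, 112] 40.0 | 16 [124, 117, 113] 47.0 | 24 [121, 116, 111] 46.0 | 32 [118, 113, 108] 49.0 | 40 [116, 112, 107] 49.0 | 48 [99, 94, 91] 49.0 | 56 [21, 20, 22] 35.0 | 64 [16, 16, 20] 33.0 | 72 [29, 25, 26] 32.0 | 80 [33, 29, 34] 35.0 | 88 [34, 33, 37] 35.0 | 96 [35, 33, 33] 35.0 | 104 [34, 31, 33] 34.0 | 112 [34, 33, 35] 38.0 | 120 [31, 29, 32] 36.0 | 128 [33, 31, 36] 36.0 | 136 [28, 23, 28] 36.0 | 144 [36, 34, 36] 35.0 | 152 [32, 30, 33] 33.0 | 
[((-18, 0), 191, 32), ((-9, 0), 197, 29), ((0, 0), 199, 29), ((9, 0), 194, 27), ((18, 0), 173, 29), ((0, -18), 177, 33), ((0, -9), 195, 32), ((0, 9), 193, 30), ((0, 18), 188, 28)]
[((-18, 0), 190, 27), ((-9, 0), 197, 29), ((0, 0), 200, 29), ((9, 0), 194, 29), ((18, 0), 181, 30), ((0, -18), 183, 28), ((0, -9), 192, 30), ((0, 9), 199, 34), ((0, 18), 188, 32)]
```

Bearing 3 has passed the plunger. I'll drop it in, then lift and retreat clear.

{"op": "servo_tool", "data": {"plan": [[-0.008,0,0.003,0,0,0,0],[-0.01,0,0.001,0,0,0,0],[-0.01,0,0,0,0,0,0],[-0.01,0,0,0,0,0,0],[-0.01,0,0,0,0,0,0],[-0.01,0,0,0,0,0,0],[-0.01,0,0,0,0,0,0],[-0.01,0,0,0,0,0,0],[-0.01,0,0,0,0,0,0],[-0.01,0,0,0,0,0,0],[-0.008,0,0,0,0,0,0],[0,0,0,0,0,0,0]]}}

```text
clock: 41.28
position: [442.3, 28.5, 21.1]
ee_rot: [0.031, 1.0, -0.0, -0.0]
contact_force: [0.1, -0.4, 0.3]
gripper_width: 0.1
grasp_force: 0.0
```

{"op": "servo_tool", "data": {"plan": [[0,0,0.08,0,0,0,0],[0,0,0.1,0,0,0,0],[0,0,0.1,0,0,0,0],[0,0,0.1,0,0,0,0],[0,0.1,0,0,0,0,0],[0,0.15,0,0,0,0,0],[0,0.15,0,0,0,0,0],[0,0.15,0,0,0,0,0],[0,0.1,0,0,0,0,0],[0,0,0,0,0,0,0]]}}

```text
clock: 42.52
position: [442.5, 225.3, 134.9]
ee_rot: [0.029, 1.0, 0.0, 0.0]
contact_force: [0.4, -0.3, -0.2]
gripper_width: 0.0
grasp_force: 0.0
```

```bash
python3 - <<'E'
from bear import *
d=show('pics/b7.png',(280,150,480,300),4);t_=grab('top')
cv2.imwrite('pics/fin.png',cv2.resize(t_['image'][170:330,240:450,::-1],None,fx=3.8,fy=3.8,interpolation=cv2.INTER_CUBIC))
for D in(d,t_):
    for y in(0,-57,-114): well(D,y)
for z in(57,50,28,2):
    for D in (d,t_):
        u=np.round(proj(D,[546.5,-74.5,z]));print(z,u,pt(D,*u).round())
E
```

```text
[((-18, 0), 191, 30), ((-9, 0), 195, 31), ((0, 0), 193, 29), ((9, 0), 188, 35), ((18, 0), 166, 33), ((0, -18), 177, 28), ((0, -9), 188, 30), ((0, 9), 187, 30), ((0, 18), 172, 34)]
[((-18, 0), 186, 32), ((-9, 0), 192, 31), ((0, 0), 194, 28), ((9, 0), 187, 31), ((18, 0), 168, 32), ((0, -18), 171, 30), ((0, -9), 189, 31), ((0, 9), 187, 29), ((0, 18), 183, 28)]
[((-18, 0), 185, 24), ((-9, 0), 192, 33), ((0, 0), 192, 34), ((9, 0), 189, 30), ((18, 0), 177, 31), ((0, -18), 177, 30), ((0, -9), 186, 32), ((0, 9), 193, 31), ((0, 18), 181, 29)]
[((-18, 0), 232, 28), ((-9, 0), 236, 27), ((0, 0), 236, 31), ((9, 0), 226, 29), ((18, 0), 183, 29), ((0, -18), 203, 30), ((0, -9), 223, 31), ((0, 9), 223, 29), ((0, 18), 231, 30)]
[((-18, 0), 231, 28), ((-9, 0), 224, 26), ((0, 0), 236, 29), ((9, 0), 226, 31), ((18, 0), 208, 29), ((0, -18), 216, 30), ((0, -9), 223, 30), ((0, 9), 230, 28), ((0, 18), 232, 28)]
[((-18, 0), 228, 30), ((-9, 0), 229, 27), ((0, 0), 235, 28), ((9, 0), 215, 27), ((18, 0), 218, 30), ((0, -18), 214, 30), ((0, -9), 223, 29), ((0, 9), 231, 28), ((0, 18), 231, 29)]
57 [391. 202.] [ 587. -133.   -4.]
57 [403. 224.] [557. -83.  14.]
50 [391. 204.] [ 579. -122.    1.]
50 [403. 225.] [548. -76.  44.]
28 [390. 211.] [546. -74.  28.]
28 [401. 228.] [544. -72.  39.]
2 [389. 219.] [538. -63.  14.]
2 [399. 231.] [542. -70.  24.]
```

View pics/fin.png

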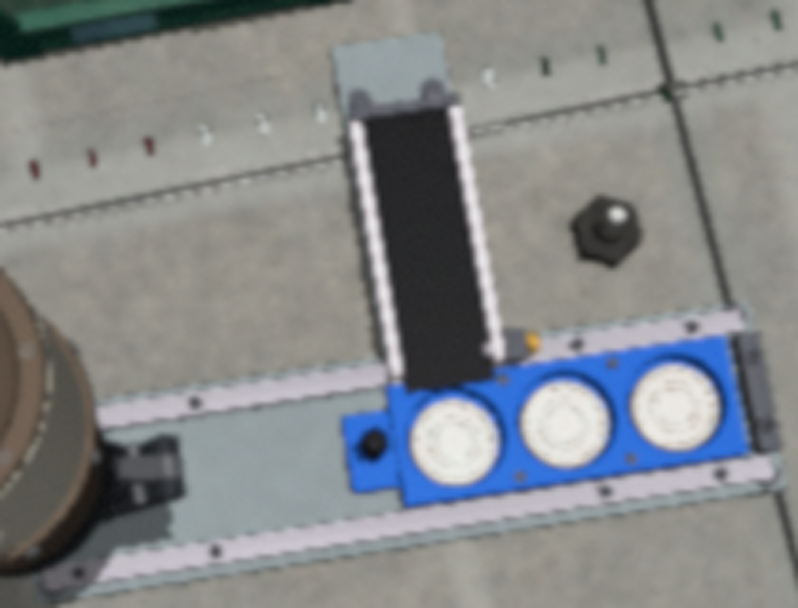

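The final view shows all three wells filled, at (455,440), (565,422) and (676,405). The knob stands upright at (606,230), the rail is empty, and the arm is clear.

```bash
python3 -c "
from bench import arm
print(arm.job_done())"
```

```text
the job is handed in; nothing more can be done
None
```

I handed the job in at about 43 s of the 72 s allowed: each of the three wells holds one bearing lying flat, and the star knob stands upright on the bench beside the rail. The highest bearing pressure I read was about 20 N, and I moved nothing near the other bench parts, though I did not re-measure them.

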